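Load two lens cans into the storage tube

TASK

Put the two slim lens cans away upright in the grey storage tube, caps up: first stand the short one in the mouth and push it down until no more than its cap sticks out. Then set the long one on top of it and push that down too, which drives the short one deeper, until no more than the long can's cap sticks out; let go.

Things in the scene. Friction and masses are not known exactly. Their poses are not given: they have to be found in the camera images.
- short_can_center (a point): the shorter of the two slim round cans, upright on the bench: grey body 34 mm across, white cap 38 mm across and 25 mm high on top, 55 mm tall overall, about 90 g. (A squat can 62 mm across is not part of the job.) This point is on its axis, half-way up, 27.5 mm above its underside; z runs up its axis. Gripped by the cap, its body is free to enter the tube.
- long_can_center (a point): the longer of the two slim round cans, upright on the bench: grey body 34 mm across, white cap 38 mm across and 25 mm high on top, 80 mm tall overall, about 130 g. (A squat can 62 mm across is not part of the job.) This point is on its axis, half-way up, 40.0 mm above its underside; z runs up its axis. Gripped by the cap, its body is free to enter the tube.
- mouth (a point): centre of the open mouth, level with the rim, of a grey tube fixed upright on the bench. The rim is 150 mm above the bench and 76 mm across outside; the mouth is a funnel, about 68 mm wide inside at the rim and narrowing over 16 mm to the 52 mm bore; the bottom is closed. z points up along the tube's axis.
- carrier (a joint): depth setting (m) of the pale metal carrier plate that fills the tube, on which the cans stand. At 0 its face is 12 mm below the rim and it slides down as the value grows, to 0.120 at the bottom. A friction brake (9 N, plus 12 N per m/s) holds it where it is left: it carries both cans without sinking and moves only when pushed down on.

How it is judged:
On the way:
1. the short can is upright in the tube, pushed down until no more than about its cap (25 mm, up to 32 mm allowed) sticks out above the rim (z of short_can_center in the frame of mouth below 0.005 m and horizontal distance between short_can_center and mouth below 0.015 m and angle between short_can_center's own z axis and vertical below 0.35 rad), for 0.2 s.
At the end, for the whole second after the job is handed in: Both cans are in the tube, caps up and upright (within 20 degrees, centres within 15 mm of the tube's axis), the long one on top of the short one; no more than 35 mm of the long can sticks out above the rim, the short can's centre is more than 68 mm below the rim, and the carrier is at rest (horizontal distance between each of short_can_center, long_can_center and mouth below 0.015 m and angle between each of short_can_center, long_can_center's own z axis and vertical below 0.35 rad and z of short_can_center in the frame of mouth below -0.068 m and z of long_can_center in the frame of mouth below -0.005 m and velocity of joint carrier below 0.01 m/s); the robot touches nothing.
It also fails if it takes over 64 s, if anything falls off the work surface, if the arm or the gripper's body presses on something with over 40 N, if the wrist force passes 120 N, or if a joint passes its speed limit or range.

ROBOT

A 7-joint arm with a two-finger parallel gripper is mounted at the origin on the work surface. World frame = base frame: x ahead of the robot, y to its left, z up, the work surface at z = 0. Lengths are in m, angles in rad, forces in N, time in s.
With the tool pointing down it reaches from about 0.425 to 0.875 m from the base axis. Payload 4.7 kg.
Tool frame: the origin (TCP) lies at the very end of the fingers, on their centre line; the grasp point (between the pads) lies 19 mm behind it; z points along the fingers, y is the line along which they close (so a half turn about z gives the same grasp; the last joint's range is limited). The gripper opens to 87 mm and grips with 3 to 60 N. Pads are 19 mm wide; open, the fingers measure 117 mm over their backs; the gripper's body (75 mm by 190 mm) begins 51 mm behind the grasp point.
Start: joints at [-1.254, 0.321, -0.07, 1.45, 0.023, 1.371, -0.057], TCP at [0.194, 0.62, 0.223] pointing down, gripper open.
Joint ranges: [-2.86, 2.86], [-0.3, 2.09], [-1.38, 1.24], [0.06, 2.45], [-1.56, 4.7], [0.09, 2.05], [-2.69, 2.69]. Speed limits (rad/s): [2.57, 2.57, 3.14, 3.14, 3.14, 3.14, 3.14].

INTERFACE

Orientations are given as a rotation vector (axis times angle).
In Python, from bench import get_state, get_image, get_calibration, close_job gives the robot as it stands.
- The arm moves only by the shell command python3 -m crank 'ROWS' [FORCE]. ROWS is JSON, a list of rows, each a list of 5 numbers: the opening, from 0 (shut) to 1 (fully open), then the shift along the world's x, y, z in units of 0.2 m (1.0 is 0.2 m), then the turn about the world's z in units of 2 pi rad (1.0 is 2 pi rad). A call has 1 to 5 rows; each row is the pose to reach, as a shift and turn from the pose commanded when the call began, turning the shorter way round; what a row does not reach only later rows make up. A row lasts 1/8 s, in which the tool goes at most 62.5 mm and 10.7 degrees, less where a joint would pass 70% of its speed; a pose out of reach is approached as far as the arm can. A call with a number of a shift or a turn outside -1 to 1 is refused whole. A call with a gripper value outside its range is refused whole. The fingers move at their own pace and stop on an object; FORCE is the grip in N (left out, the last holds). Time passes only in rows, so rows that repeat a pose let the fingers close. It gives the time, the measured TCP pose, the force, the opening and the grip force at its end, in the units of the state.
- get_state(): the state, without advancing time (a new reading comes with each control period).
- get_image(name): name is "side" or "top"; returns the picture (420x560x3 uint8, red, green, blue); there is no depth.
- get_calibration(name): a dict with "fovy" (degrees; the focal length in pixels is half the picture's height over the tangent of half this angle, whatever the lens; pixels are square), "cx", "cy" (the principal point, pixels), "R" (3x3) and "t" (3): a world point X has camera coordinates R X + t. Camera axes: x right, y down, z forward; pixel columns grow to the right and rows downward; lengths in m; the calibration is good to about 2 mm. A picture is of the moment at which its call begins. get_calibration takes no time and is no camera call.
- close_job(): hands the job in; it is judged then, once.
The state is a dict: "time": time; "joint_positions": joint angles; "qd": joint speeds; "joint_torque": joint torques, N m; "position": TCP position; "tool_rot": TCP orientation; "ft_force": force on the tool from outside, world axes, zero at the start; "torque": the same for the moment, N m; "grip_width": opening from 0.0 (shut) to 1.0 (fully open); "grip_force": force on a finger pad.
Only numpy, scipy, OpenCV 4.12 (cv2) and the standard library are available. Lean on these libraries where they do the work, as an engineer would, in place of code of your own. Each camera call takes 0.05 s, during which the arm holds its last target. There are 200 camera calls.

## Working session

There is one attempt and no reset: what is moved stays moved. The work goes in short steps, Python scripts to look and compute and a shell command to move; the robot and the scene stay as the last step left them, time stands still between calls to the robot, and variables do not carry over. Pictures are saved under pics/ and viewed, at most 10 in all, crops included, and the job is handed in when it is done.

```bash
mkdir -p pics; python3 - <<'E'
from bench import *
import cv2
for n in("side","top"):
    cv2.imwrite(f"pics/{n}0.png",get_image(n)[:,:,::-1]); print(n,get_calibration(n))
s=get_state();print(s)
E
```

```text
side {'fovy': 43.60506510217918, 'cx': 279.17116477805746, 'cy': 202.41972850183873, 'R': array([[ 0.94700388, -0.32092772, -0.01374979],
       [-0.18009172, -0.49500215, -0.85002344],
       [ 0.26598991,  0.80745171, -0.52656538]]), 't': array([-0.5339886 ,  0.21116048,  0.93916609])}
top {'fovy': 50.54910758920227, 'cx': 279.5225194889825, 'cy': 213.66903634836063, 'R': array([[-0.02710766, -0.99957571,  0.01065707],
       [-0.99680726,  0.02622854, -0.07541448],
       [ 0.07510296, -0.01266736, -0.99709532]]), 't': array([-4.12546588e-04,  5.62987797e-01,  9.37226608e-01])}
{'time': 0.1, 'joint_positions': array([-1.25391978,  0.32175429, -0.07007995,  1.45158125,  0.02259485,
        1.37079167, -0.05687617]), 'qd': array([ 0.00058455, -0.00205224,  0.00075633, -0.00217669, -0.00015609,
       -0.00100349,  0.00123145]), 'joint_torque': array([-5.95133570e-04, -4.92572343e+01, -4.06010868e-01, -3.13398921e+01,
       -6.42357557e-02,  3.94345669e-02,  7.01065301e-05]), 'position': array([0.19370807, 0.61993433, 0.22155315]), 'tool_rot': array([-4.73686754e-01, -3.10549955e+00,  2.73180165e-03]), 'ft_force': array([-0.23585059, -0.0312575 , -0.06250203]), 'torque': array([ 0.00701065,  0.02782431, -0.00884192]), 'grip_force': 0.0, 'grip_width': 0.9983541826877315}
```

View pics/side0.png

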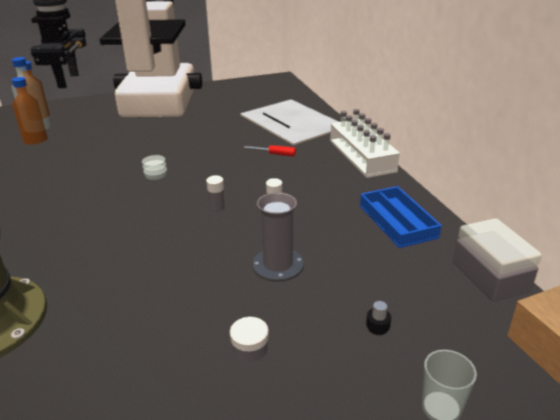

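View pics/top0.png

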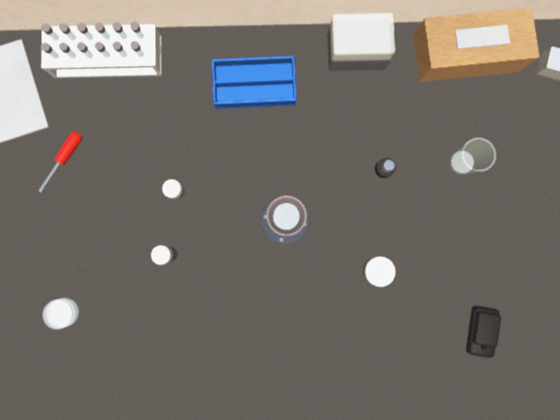

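The side view shows the two slim cans at about (215,184) and (274,187) and the tube rim at (277,204). In the top view they are at (161,255) and (172,189), with the rim at (287,216). I'll work out positions from the top view and check them against the side view to tell which can is long.

```bash
cat > h.py <<'E'
from bench import *
import cv2, numpy as np
def K(n):
    c=get_calibration(n);f=210/np.tan(np.radians(c["fovy"]/2));return c,f
def back(n,u,v,z):
    c,f=K(n);d=c["R"].T@np.array([(u-c["cx"])/f,(v-c["cy"])/f,1]);o=-c["R"].T@c["t"]
    return o+d*(z-o[2])/d[2]
def proj(n,X):
    c,f=K(n);p=c["R"]@np.array(X)+c["t"];return np.round([c["cx"]+f*p[0]/p[2],c["cy"]+f*p[1]/p[2]],1)
def blob(im,u,v,r=22,th=160):
    g=im[v-r:v+r,u-r:u+r].min(2);n,l,s,c=cv2.connectedComponentsWithStats((g>th).astype(np.uint8))
    k=1+np.argmax(s[1:,4]);return c[k]+[u-r,v-r],s[k,2:5]
E
python3 - <<'E'
from h import *
im=cv2.imread("pics/top0.png")
for u,v in((172,189),(161,255)):
    p,s=blob(im,u,v);print(p,s)
    for z in(.055,.08):
        X=back("top",*p,z);print(z,X.round(4),"side top",proj("side",X),"bottom",proj("side",[X[0],X[1],0]))
for z in (.15,):
    X=back("top",287,216,z);print("mouth",X.round(4),proj("side",X))
g=lambda n,x0,x1,y0,y1,s:cv2.resize(cv2.imread(f"pics/{n}0.png")[y0:y1,x0:x1],None,fx=s,fy=s,interpolation=2)
a=g("top",245,325,180,250,5);b=g("side",195,315,170,240,3.3)
h=max(a.shape[0],b.shape[0]);pad=lambda i:cv2.copyMakeBorder(i,0,h-i.shape[0],0,0,0)
cv2.imwrite("pics/c1.png",np.hstack([pad(a),pad(b)]))
E
```

```text
[171.02491103 188.05338078] [ 19  19 281]
0.055 [0.6197 0.2094 0.055 ] side top [272.8 181. ] bottom [273.2 200.7]
0.08 [0.6162 0.2037 0.08  ] side top [271.9 173. ] bottom [272.6 202.2]
[160.10927152 254.67218543] [ 20  20 302]
0.055 [0.4821 0.233  0.055 ] side top [213.7 186.3] bottom [215.5 206.2]
0.08 [0.4823 0.2266 0.08  ] side top [213.5 178.1] bottom [216.2 207.5]
mouth [ 0.5484 -0.0276  0.15  ] [275.  201.7]
```

View pics/c1.png

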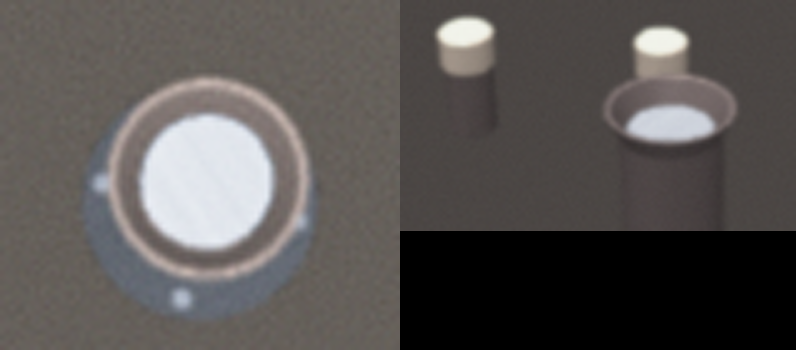

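The offset between the two views is the same for both cans, so the right-hand one is short at about (0.621, 0.209) and the left-hand one is long at about (0.483, 0.227). The mouth is at about (0.549, -0.028). First I'll move above the short can.

```bash
python3 -m crank '[[1,0.2,-0.2,0,0],[1,0.45,-0.43,0,0],[1,0.71,-0.685,0,0],[1,0.71,-0.685,0,0]]' 30; python3 -m crank '[[1,0.2,-0.2,0,0],[1,0.45,-0.43,0,0],[1,0.71,-0.685,0,0],[1,0.71,-0.685,0,0]]'; python3 -m crank '[[1,0.2,-0.2,0,0],[1,0.45,-0.43,0,0],[1,0.71,-0.685,-0.1,0],[1,0.71,-0.685,-0.1,0],[1,0.71,-0.685,-0.1,0]]'
```

```text
time: 0.6
position: [0.3405, 0.479, 0.2224]
tool_rot: [0.486, 3.102, -0.003]
ft_force: [-0.3, -0.3, -0.8]
grip_width: 1.0
grip_force: 0.0
time: 1.1
position: [0.481, 0.3423, 0.2223]
tool_rot: [0.484, 3.103, -0.003]
ft_force: [0.0, -0.7, 0.9]
grip_width: 1.002
grip_force: 0.0
time: 1.72
position: [0.6195, 0.2096, 0.2014]
tool_rot: [-0.475, -3.103, 0.001]
ft_force: [0.6, -0.2, -1.0]
grip_width: 1.004
grip_force: 0.0
```

```bash
python3 -m crank '[[1,0,0,-0.25,0],[1,0,0,-0.5,0],[1,0,0,-0.7,0],[1,0,0,-0.85,0],[1,0,0,-0.85,0]]'; python3 -m crank '[[0.3,0,0,0,0],[0.3,0,0,0,0],[0.3,0,0,0,0],[0.3,0,0,0,0],[0.3,0,0,0,0]]' 30;  python3 - <<'E'
from h import *
for n in("side","top"): cv2.imwrite(f"pics/{n}1.png",get_image(n)[:,:,::-1])
a=cv2.imread("pics/side1.png")[60:260,150:400];cv2.imwrite("pics/c2.png",cv2.resize(a,None,fx=3,fy=3))
E
```

```text
time: 2.35
position: [0.6161, 0.2126, 0.0302]
tool_rot: [-0.466, -3.101, 0.001]
ft_force: [0.0, 1.2, -0.0]
grip_width: 0.996
grip_force: 0.0
time: 2.98
position: [0.6199, 0.2094, 0.0328]
tool_rot: [0.474, 3.105, 0.0]
ft_force: [0.3, 0.2, 0.3]
grip_width: 0.517
grip_force: 0.0
```

View pics/c2.png

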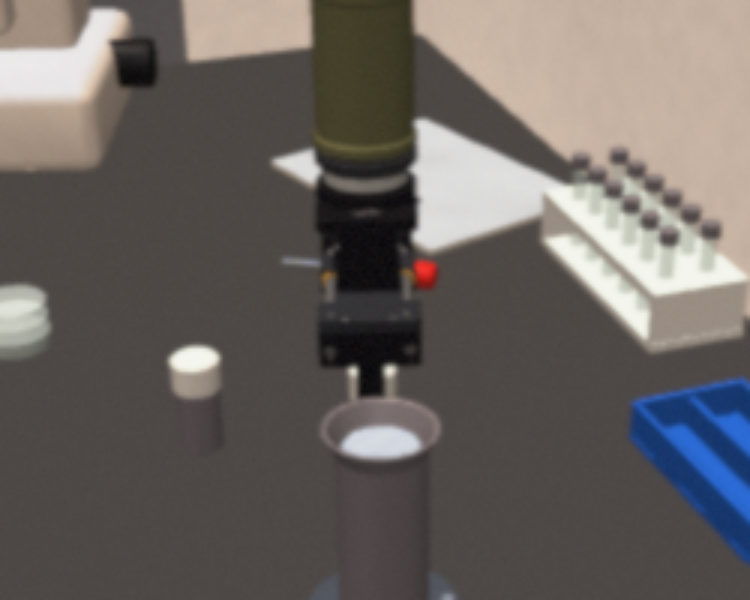

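The fingers (side view around (272,185)) are still closing around the short can, which is partly hidden by the tube. I'll finish the grip and lift.

```bash
python3 -m crank '[[0.3,0,0,0,0],[0.3,0,0,0,0],[0.3,0,0,0,0],[0.3,0,0,0,0]]' 30; python3 -m crank '[[0.3,0,0,0.25,0],[0.3,0,0,0.5,0],[0.3,0,0,0.75,0],[0.3,0,0,1,0],[0.3,0,0,1,0]]'
```

```text
time: 3.58
position: [0.6199, 0.2093, 0.0326]
tool_rot: [0.474, 3.106, -0.0]
ft_force: [-0.4, -0.9, 0.8]
grip_width: 0.425
grip_force: 30.0
time: 4.2
position: [0.6224, 0.2101, 0.238]
tool_rot: [0.473, 3.098, 0.008]
ft_force: [0.3, 0.2, -0.5]
grip_width: 0.427
grip_force: 30.0
```

Width 0.425 is about 37 mm, so it's holding the cap. Next I'll carry it over the mouth.

```bash
python3 -m crank '[[0.3,-0.06,-0.2,0,0],[0.3,-0.12,-0.4,0,0],[0.3,-0.178,-0.594,0,0],[0.3,-0.178,-0.594,0,0]]'; python3 -m crank '[[0.3,-0.06,-0.2,0,0],[0.3,-0.12,-0.4,0,0],[0.3,-0.178,-0.594,0,0],[0.3,-0.178,-0.594,0,0],[0.3,-0.178,-0.594,0,0]]'; python3 - <<'E'
from h import *
for n in("side","top"): cv2.imwrite(f"pics/{n}2.png",get_image(n)[:,:,::-1])
a=cv2.imread("pics/side2.png")[100:300,200:350];b=cv2.imread("pics/top2.png")[120:320,190:390]
cv2.imwrite("pics/c3.png",cv2.resize(np.hstack([a,b]),None,fx=2.2,fy=2.2))
print(get_state()["position"])
E
```

```text
time: 4.7
position: [0.5833, 0.0858, 0.2316]
tool_rot: [-0.484, -3.103, 0.003]
ft_force: [0.2, 0.3, -0.7]
grip_width: 0.427
grip_force: 30.0
time: 5.32
position: [0.5487, -0.0266, 0.2319]
tool_rot: [-0.472, -3.105, -0.001]
ft_force: [-1.0, 0.2, -0.9]
grip_width: 0.429
grip_force: 30.0
[ 0.54881099 -0.0261358   0.23197708]
```

View pics/c3.png

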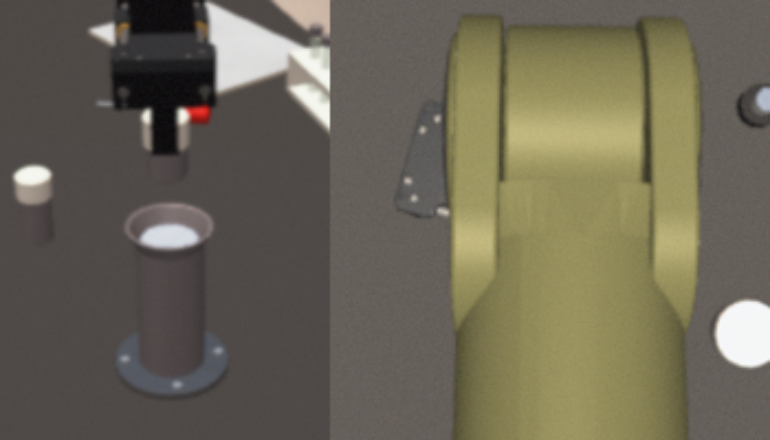

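The can hangs upright and in line with the tube: body bottom at about (276,181), rim at (277,202) in the side view. I'll lower it and push.

```bash
python3 -m crank '[[0.3,0,0,-0.1,0],[0.3,0,0,-0.2,0],[0.3,0,0,-0.27,0],[0.3,0,0,-0.28,0],[0.3,0,0,-0.29,0]]' 45; python3 -m crank '[[0.3,0,0,-0.02,0],[0.3,0,0,-0.04,0],[0.3,0,0,-0.06,0],[0.3,0,0,-0.08,0],[0.3,0,0,-0.09,0]]';python3 -m crank '[[0.3,0,0,0,0],[0.3,0,0,0,0]]'
```

```text
time: 6.05
position: [0.5492, -0.0279, 0.175]
tool_rot: [0.473, 3.105, 0.0]
ft_force: [0.8, -0.3, -0.2]
grip_width: 0.426
grip_force: 45.0
time: 6.68
position: [0.5492, -0.0283, 0.1579]
tool_rot: [0.474, 3.104, 0.001]
ft_force: [-1.9, -1.2, 6.3]
grip_width: 0.425
grip_force: 45.0
time: 6.92
position: [0.5491, -0.0282, 0.1576]
tool_rot: [0.474, 3.104, 0.001]
ft_force: [-1.2, -0.4, 6.0]
grip_width: 0.422
grip_force: 45.0
```

```bash
python3 -m crank '[[0.3,0,0,-0.007,0],[0.3,0,0,-0.014,0],[0.3,0,0,-0.014,0],[0.3,0,0,-0.014,0]]';python3 -m crank '[[0.8,0,0,0,0],[0.8,0,0,0,0],[0.8,0,0,0,0],[0.8,0,0,0,0],[0.8,0,0,0,0]]';python3 -m crank '[[0.8,0,0,0.1,0],[0.8,0,0,0.25,0],[0.8,0,0,0.5,0],[1,0,0,0.6,0],[1,0,0,0.6,0]]';python3 -m crank '[[1,-0.06,0.2,0,0],[1,-0.14,0.5,0,0],[1,-0.165,0.638,0,0],[1,-0.165,0.638,0,0]]';python3 -m crank '[[1,-0.06,0.2,0,0],[1,-0.14,0.5,0,0],[1,-0.165,0.638,0,0],[1,-0.165,0.638,0,0],[1,-0.165,0.638,0,0]]'; python3 - <<'E'
from h import *
for n in("side","top"): cv2.imwrite(f"pics/{n}3.png",get_image(n)[:,:,::-1])
a=cv2.imread("pics/side3.png")[100:300,200:350];b=cv2.imread("pics/top3.png")[120:320,190:390]
cv2.imwrite("pics/c4.png",cv2.resize(np.hstack([a,b]),None,fx=2.2,fy=2.2))
print(get_state()["position"])
E
```

```text
time: 7.42
position: [0.5492, -0.0282, 0.1547]
tool_rot: [0.474, 3.104, 0.001]
ft_force: [-1.0, 0.2, 5.5]
grip_width: 0.422
grip_force: 45.0
time: 8.05
position: [0.5486, -0.0282, 0.1537]
tool_rot: [-0.474, -3.106, -0.0]
ft_force: [0.7, 0.6, 0.5]
grip_width: 0.79
grip_force: 0.0
time: 8.68
position: [0.5497, -0.0282, 0.2755]
tool_rot: [0.473, 3.102, 0.002]
ft_force: [-0.5, 0.0, -0.2]
grip_width: 0.941
grip_force: 0.0
time: 9.18
position: [0.5143, 0.1022, 0.2719]
tool_rot: [-0.465, -3.104, 0.001]
ft_force: [0.1, -1.5, -0.2]
grip_width: 0.999
grip_force: 0.0
time: 9.8
position: [0.4835, 0.2244, 0.2731]
tool_rot: [-0.479, -3.105, 0.003]
ft_force: [-0.0, -0.3, 1.4]
grip_width: 1.003
grip_force: 0.0
[0.48354099 0.22448953 0.27351924]
```

View pics/c4.png

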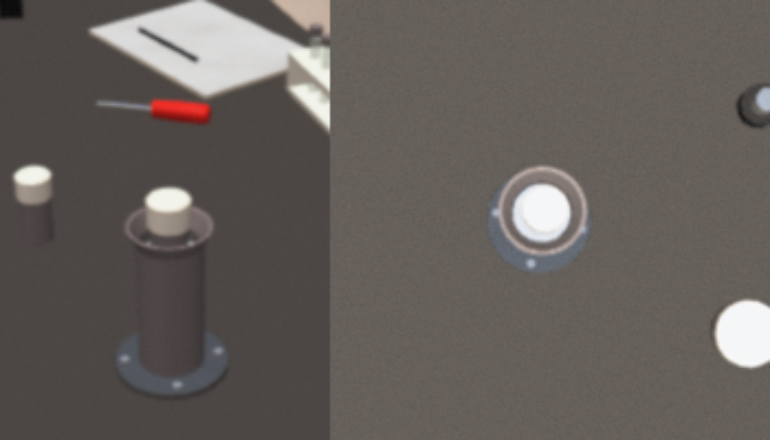

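The short can stands upright and centred in the tube with only its cap showing: cap top at (276,190), rim at (277,202). Next is the long can.

```bash
python3 -m crank '[[1,0,0,-0.2,0],[1,0,0,-0.4,0],[1,0,0,-0.6,0],[1,0,0,-0.6,0]]'; python3 -m crank '[[1,0,0,-0.2,0],[1,0,0,-0.35,0],[1,0,0,-0.485,0],[1,0,0,-0.485,0],[1,0,0,-0.485,0]]'; for i in 1 2; do :; done; python3 -m crank '[[0.3,0,0,0,0],[0.3,0,0,0,0],[0.3,0,0,0,0],[0.3,0,0,0,0],[0.3,0,0,0,0]]' 45; python3 -m crank '[[0.3,0,0,0,0],[0.3,0,0,0,0],[0.3,0,0,0,0],[0.3,0,0,0,0],[0.3,0,0,0,0]]'
```

```text
time: 10.4
position: [0.481, 0.2244, 0.1509]
tool_rot: [-0.477, -3.1, 0.007]
ft_force: [0.2, 0.1, 0.2]
grip_width: 1.0
grip_force: 0.0
time: 11.02
position: [0.4843, 0.2274, 0.059]
tool_rot: [0.474, 3.103, 0.003]
ft_force: [0.9, 0.6, 0.4]
grip_width: 1.001
grip_force: 0.0
time: 11.65
position: [0.4826, 0.227, 0.0568]
tool_rot: [0.474, 3.106, -0.0]
ft_force: [-0.7, -0.4, 0.6]
grip_width: 0.517
grip_force: 0.0
time: 12.28
position: [0.4826, 0.227, 0.0567]
tool_rot: [-0.474, -3.106, -0.0]
ft_force: [-0.3, -0.2, 0.1]
grip_width: 0.427
grip_force: 44.9
```

```bash
python3 -m crank '[[0.3,0,0,0.25,0],[0.3,0,0,0.5,0],[0.3,0,0,0.75,0],[0.3,0,0,1,0],[0.3,0,0,1,0]]'; python3 -m crank '[[0.3,0.04,-0.15,0.09,0],[0.3,0.1,-0.4,0.09,0],[0.3,0.166,-0.638,0.09,0],[0.3,0.166,-0.638,0.09,0]]'; python3 -m crank '[[0.3,0.06,-0.2,0,0],[0.3,0.12,-0.45,0,0],[0.3,0.166,-0.638,0,0],[0.3,0.166,-0.638,0,0],[0.3,0.166,-0.638,0,0]]';python3 -m crank '[[0.3,0,0,0,0],[0.3,0,0,0,0],[0.3,0,0,0,0]]'; python3 - <<'E'
from h import *
cv2.imwrite("pics/side4.png",get_image("side")[:,:,::-1])
a=cv2.imread("pics/side4.png")[90:240,210:350]
cv2.imwrite("pics/c5.png",cv2.resize(a,None,fx=4,fy=4))
E
```

```text
time: 12.9
position: [0.4848, 0.2281, 0.2613]
tool_rot: [0.473, 3.099, 0.009]
ft_force: [-0.2, -0.1, -1.7]
grip_width: 0.427
grip_force: 44.9
time: 13.4
position: [0.5162, 0.0938, 0.2734]
tool_rot: [-0.487, -3.102, 0.004]
ft_force: [1.0, 1.1, -1.2]
grip_width: 0.426
grip_force: 44.9
time: 14.02
position: [0.5486, -0.0266, 0.2736]
tool_rot: [-0.471, -3.104, -0.001]
ft_force: [-0.4, 0.8, -1.8]
grip_width: 0.422
grip_force: 44.9
time: 14.4
position: [0.549, -0.0275, 0.2748]
tool_rot: [0.472, 3.106, 0.0]
ft_force: [0.2, 0.3, -1.4]
grip_width: 0.428
grip_force: 44.9
```

View pics/c5.png

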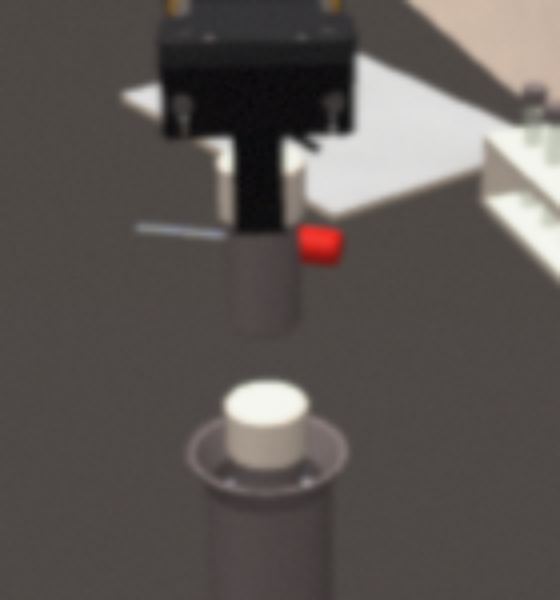

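The long can's body (bottom at (276,173)) lines up with the short can's cap (276,191). I'll lower it and push slowly.

```bash
python3 -m crank '[[0.3,0,0,-0.08,0],[0.3,0,0,-0.15,0],[0.3,0,0,-0.18,0],[0.3,0,0,-0.19,0],[0.3,0,0,-0.2,0]]' 55; python3 -m crank '[[0.3,0,0,-0.02,0],[0.3,0,0,-0.04,0],[0.3,0,0,-0.06,0],[0.3,0,0,-0.08,0],[0.3,0,0,-0.1,0]]'; python3 -m crank '[[0.3,0,0,-0.02,0],[0.3,0,0,-0.04,0],[0.3,0,0,-0.06,0],[0.3,0,0,-0.08,0],[0.3,0,0,-0.1,0]]'
```

```text
time: 15.08
position: [0.5493, -0.0282, 0.235]
tool_rot: [0.474, 3.105, 0.0]
ft_force: [-0.4, 0.0, -1.4]
grip_width: 0.425
grip_force: 54.9
time: 15.7
position: [0.5499, -0.0281, 0.2162]
tool_rot: [0.473, 3.103, 0.002]
ft_force: [-0.3, -0.5, 5.5]
grip_width: 0.421
grip_force: 54.9
time: 16.32
position: [0.5499, -0.0281, 0.1961]
tool_rot: [0.473, 3.103, 0.002]
ft_force: [-0.5, 0.6, 5.0]
grip_width: 0.423
grip_force: 54.9
```

```bash
python3 -m crank '[[0.3,0,0,-0.02,0],[0.3,0,0,-0.04,0],[0.3,0,0,-0.06,0],[0.3,0,0,-0.08,0],[0.3,0,0,-0.1,0]]'; python3 -m crank '[[0.3,0,0,-0.02,0],[0.3,0,0,-0.04,0],[0.3,0,0,-0.06,0],[0.3,0,0,-0.08,0],[0.3,0,0,-0.1,0]]'; python3 -m crank '[[0.3,0,0,0,0],[0.3,0,0,0,0]]'
```

```text
time: 16.95
position: [0.55, -0.0281, 0.1761]
tool_rot: [0.473, 3.103, 0.002]
ft_force: [-1.4, 0.1, 5.1]
grip_width: 0.424
grip_force: 54.9
time: 17.58
position: [0.55, -0.028, 0.1561]
tool_rot: [0.473, 3.103, 0.002]
ft_force: [-1.8, 0.6, 5.7]
grip_width: 0.421
grip_force: 54.9
time: 17.82
position: [0.5496, -0.0281, 0.1555]
tool_rot: [0.474, 3.104, 0.001]
ft_force: [-0.4, -0.3, 3.7]
grip_width: 0.419
grip_force: 54.9
```

Release, retreat and check.

```bash
python3 -m crank '[[0.8,0,0,0,0],[0.8,0,0,0,0],[0.8,0,0,0,0],[0.8,0,0,0,0],[0.8,0,0,0,0]]';python3 -m crank '[[0.8,0,0,0.1,0],[0.8,0,0,0.25,0],[0.8,0,0,0.5,0],[1,0,0,0.6,0],[1,0,0,0.6,0]]';python3 -m crank '[[1,-0.06,0.2,0,0],[1,-0.14,0.5,0,0],[1,-0.165,0.9,0,0],[1,-0.165,0.9,0,0],[1,-0.165,0.9,0,0]]'; python3 -m crank '[[1,0,0.25,0,0],[1,0,0.5,0,0],[1,0,0.5,0,0],[1,0,0.5,0,0],[1,0,0.5,0,0]]'; python3 - <<'E'
from h import *
for n in("side","top"): cv2.imwrite(f"pics/{n}5.png",get_image(n)[:,:,::-1])
a=cv2.imread("pics/side5.png")[150:290,220:330];b=cv2.imread("pics/top5.png")[150:290,220:350]
cv2.imwrite("pics/c6.png",cv2.resize(np.hstack([a,b]),None,fx=3.2,fy=3.2))
X=back("top",286.7,215.6,.15)
for h in(0,.025,.03,.035):print(h,proj("side",[X[0],X[1],.15+h]),proj("top",[X[0],X[1],.15+h]))
im3=cv2.imread("pics/side3.png");im5=cv2.imread("pics/side5.png")
print(blob(im3,276,192),blob(im5,276,192))
E
```

```text
time: 18.45
position: [0.549, -0.0282, 0.1547]
tool_rot: [-0.474, -3.106, -0.0]
ft_force: [-0.3, -0.3, -0.0]
grip_width: 0.793
grip_force: 0.0
time: 19.08
position: [0.55, -0.0282, 0.2765]
tool_rot: [0.473, 3.102, 0.002]
ft_force: [0.2, 1.2, -0.4]
grip_width: 0.943
grip_force: 0.0
time: 19.7
position: [0.5153, 0.1526, 0.2732]
tool_rot: [-0.469, -3.104, 0.003]
ft_force: [0.1, -1.2, 0.2]
grip_width: 1.001
grip_force: 0.0
time: 20.32
position: [0.517, 0.249, 0.2748]
tool_rot: [0.48, 3.104, -0.001]
ft_force: [0.5, 0.4, 0.6]
grip_width: 1.004
grip_force: 0.0
0 [275.3 201.4] [286.7 215.6]
0.025 [275.  189.9] [287.1 214.6]
0.03 [275.  187.6] [287.1 214.4]
0.035 [274.9 185.3] [287.2 214.2]
(array([276.00549451, 190.77472527]), array([ 21,  11, 182], dtype=int32)) (array([276.25555556, 190.03333333]), array([ 20,  11, 180], dtype=int32))
```

View pics/c6.png

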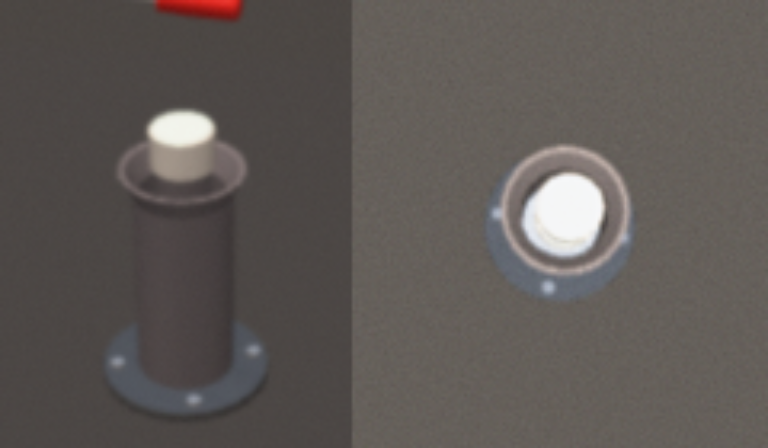

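The long can stands upright and centred in the mouth, with its cap top at (276,190). That puts about 28 mm above the rim, within the 35 mm limit. The gripper is clear, so I'll hand it in.

```bash
python3 -c "
from bench import *
print(close_job())"
```

```text
the job is handed in; nothing more can be done
None
```

Both cans are upright in the tube, caps up, the long one on top of the short with about 28 mm (estimated from the side camera) above the rim, gripper clear; job handed in at about 20 s, and no verdict was returned.

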